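# Hold the nest box gate wide open

### The job

Get the plywood nest box's sprung gate open for finishing inside: press the hinge pin fully home, then squeeze the round-peg catch until its bolt is drawn, and after it the flat-tab catch, with your fingers. Then swing the gate out by its upright post, past its detent, and hold it wide open (70 degrees or more); it springs back, so the job finishes with your fingers still holding the gate there. Do not disturb the glue bottle, sanding block and screwdriver.

Things in the scene. Friction and masses are not known exactly. Their poses are not given: they have to be found in the camera images.
- nestbox: Unroofed plywood nest box fixed to the bench, 170 deep, 300 wide, 140 mm high. Origin on the bench under the middle of its front; x points into the box, y along the front towards the hinge, z up. The gate closes the front: a panel 240 long, 15 thick, 30 to 140 mm above the bench. A corner foot 70 x 70 x 8 mm lies in front under the hinge.
- gate_hinge (a point): The gate's upright hinge axis, at the top of the hinge barrel, 150 mm above the bench, at x -10, y +130 mm in the box's frame.
- pin_top (a point): Centre of the top face of the hinge pin's steel head (disc 24 mm across, 6 mm thick), on the hinge axis. It stands 6 to 10 mm proud at the start; fully home its top face is 156 mm above the bench, with the head resting on the barrel.
- hinge_pin (a joint): How far the hinge pin is pressed down, m: up to 0.010 when fully home. It rubs with about 7 N (push it down with some 10 to 20 N) and stays where it is left.
- round_base: Steel plate (30 x 66 mm) of the round-peg catch, on the box's front rail; origin under its middle, 140 mm above the bench, axes as the box's. Two upright round pegs, 16 mm thick, stand side by side along y, 52 mm over their outer sides, tops 45 mm above the origin. Beyond the -y peg lie its bolt and the gate's keeper, up to 18 mm above the origin: keep fingertips above them.
- round_squeeze (a point): Where to squeeze the round-peg catch: midway between its pegs, 10 mm below their tops, 35 mm above its plate's underside. The pegs are geared: squeezed along y they come together by 8 mm each (to 36 mm over all) about this middle, drawing the bolt out of the keeper.
- round_catch (a joint): Travel of the round-peg catch's bolt peg, m: 0 locked, 0.008 fully squeezed; the bolt is free of the gate above 0.006. Rubs with about 5 N and stays where it is left.
- flat_base: Base plate of the flat-tab catch: the same as the round-peg catch but with two flat steel tabs in place of the pegs, each 30 mm wide (x), 5 mm thick (y), also 52 mm over their outer faces and closing to 36 mm. Which of the two catches is nearer to the hinge changes; their middles are 110 mm apart along y.
- flat_squeeze (a point): The place to squeeze the flat-tab catch: midway between its two tabs, 35 mm above its base's underside.
- flat_catch (a joint): Travel of the flat-tab catch's bolt tab, m: as for the round-peg catch.
- gate_angle (a joint): Opening angle of the gate, rad: 0 shut, up to 1.5. It opens towards the box's -x, clockwise seen from above about the hinge axis. A spring closes it (1 to 2 N at the post) and a detent roller between about 0.5 and 0.9 rad resists with some 3 to 5 N at the post. Wide open means more than 1.2.
- glue_bottle: Bystander: white glue bottle, 62 mm across, 190 mm tall, standing; origin at its foot.
- sanding_block: Bystander: dark sanding block 110 x 65 x 35 mm; origin under its middle.
- screwdriver: Bystander: screwdriver lying on the bench, handle towards its -x.
- gate_post (a point): On the axis of the gate's upright round wooden post (its handle, 16 mm across), 20 mm below the post's top, 170 mm above the bench: the place to pinch it. Gate shut, it stands at x -45, y -50 mm in the box's frame (35 mm in front of the hinge axis, 180 mm along the gate from it). The post rises 50 mm above the gate's upper edge and may turn between the fingers.
- gate: The gate with its post. Origin on the hinge axis at bench level; shut, its axes are the box's; the panel reaches from the hinge along its own -y.

How it is judged:
By the outcome, as a careful person would: the job done as asked, in the order asked, and still so for the second after the job is handed in, while the arm keeps its last pose, push and grip.
It also fails if it takes over 59 s, if anything falls off the work surface, if the arm or the gripper's body presses on something with over 40 N, if the wrist force passes 120 N, or if a joint passes its speed limit or range.

### The arm

A 6-joint arm with a two-finger parallel gripper is mounted at the origin on the work surface. World frame = base frame: x ahead of the robot, y to its left, z up, the work surface at z = 0. Lengths are in m, angles in rad, forces in N, time in s.
With the tool pointing down it reaches from about 0.35 to 0.975 m from the base axis. Payload 4.9 kg.
Tool frame: the origin (TCP) lies at the very end of the fingers, on their centre line; the grasp point (between the pads) lies 19 mm behind it; z points along the fingers, y is the line along which they close (so a half turn about z gives the same grasp; the last joint's range is limited). The gripper opens to 85 mm and grips with 20 to 120 N. Pads are 22 mm wide; open, the fingers measure 114 mm over their backs; the gripper's body (76 mm by 85 mm) begins 54 mm behind the grasp point. The pads swing forward as they close: fully open they stand 13 mm farther back than shut.
Start: joints at [-1.304, 0.053, 1.613, -0, 1.476, -0.119], TCP at [0.235, -0.579, 0.231] pointing down, gripper open.
Joint ranges: [-3.01, 3.01], [-1.01, 2.22], [0.06, 2.58], [-1.02, 4.17], [0.09, 2.62], [-3.14, 3.14]. Speed limits (rad/s): [2.57, 2.57, 3.14, 3.14, 3.14, 3.14].

### API

Orientations are given as a rotation vector (axis times angle).
In Python, from station import ctrl gives the robot as it stands. The module is installed in compiled form; this text tells all that it offers.
- The arm moves only by the tool jog_arm, never from a script. Its argument "steps" is a list of rows, each an object with "delta_rot": the turn, a rotation vector about the tool's x, y, z in degrees, a list of three; "linear": the shift along the tool's x, y, z in m, a list of three; "grip": the finger opening in m, from 0 to 0.0854. In form: [{"delta_rot": [rx, ry, rz], "linear": [x, y, z], "grip": grip}, ...]. A call has 1 to 10 rows; each row shifts and turns the commanded pose from where the row before left it, along the tool's axes as they then stand; what a row does not reach is not made up. A row lasts 1/10 s, in which the tool goes at most 50 mm and 8.59 degrees, less where a joint would pass 70% of its speed; a pose out of reach is approached as far as the arm can. A call with a gripper value outside its range is refused whole. The fingers move at their own pace and stop on an object; "newtons" is the grip in N (left out, the last holds). Time passes only in rows, so rows that do not move let the fingers close. It gives the time, the measured TCP pose, the force, the opening and the grip force at its end, in the units of the state.
- ctrl.get_obs(): the state, without advancing time (a new reading comes with each control period).
- ctrl.get_image(name): name is "scene" or "top"; returns (picture, depth): 400x640x3 uint8, red, green, blue; 400x640 float32, m along the optical axis (not along the pixel's ray), 0 where there is no reading.
- ctrl.camera_info(name): a dict with "camera_matrix" (3x3 intrinsics, pixels), "R" (3x3) and "t" (3): a world point X has camera coordinates R X + t. Camera axes: x right, y down, z forward; pixel columns grow to the right and rows downward; lengths in m; the calibration is good to about 2 mm. A picture is of the moment at which its call begins. camera_info takes no time and is no camera call.
- ctrl.finish_job(): hands the job in; it is judged then, once.
The state is a dict: "t": time; "q": joint angles; "dq": joint speeds; "effort": joint torques, N m; "tool_pos": TCP position; "tool_rot": TCP orientation; "contact_force": force on the tool from outside, world axes, zero at the start; "wrist_torque": the same for the moment, N m; "opening": finger opening in m; "grip_force": force on a finger pad.
Only numpy, scipy, OpenCV 4.12 (cv2) and the standard library are available. Lean on these libraries where they do the work, as an engineer would, in place of code of your own. Each camera call takes 0.05 s, during which the arm holds its last target. There are 200 camera calls.

## Working session

There is one attempt and no reset: what is moved stays moved. The work goes in short steps, Python scripts to look and compute and a tool call to move; the robot and the scene stay as the last step left them, time stands still between calls to the robot, and variables do not carry over. Pictures are saved under pics/ and viewed, at most 10 in all, crops included, and the job is handed in when it is done.

Besides the shell and the picture viewer there is one more tool, called after "Call:" as name([rows], argument=value, ...), one row to a line, values as JSON. jog_arm: Moves the arm, as the interface text tells. Its arguments: {"type":"object","properties":{"steps":{"type":"array"},"newtons":{"type":"number"}},"required":["steps"]}

```bash
mkdir -p pics; cat > h.py <<'E'
import numpy as np, cv2
from station import ctrl
from scipy.spatial.transform import Rotation as Ro
np.set_printoptions(precision=4,suppress=True)
def snap(n,f):
    im,d=ctrl.get_image(n); cv2.imwrite(f'pics/{f}.png',im[:,:,::-1]); np.save(f'pics/{f}.npy',d); return im,d
def cloud(n,d):
    c=ctrl.camera_info(n);K=np.array(c['camera_matrix']);R=np.array(c['R']);t=np.array(c['t'])
    v,u=np.mgrid[:d.shape[0],:d.shape[1]]
    P=np.stack([(u-K[0,2])/K[0,0]*d,(v-K[1,2])/K[1,1]*d,d],-1)
    return (P-t)@R
E
python3 - <<'E'
from h import *
for n in('scene','top'):
    snap(n,n+'0'); c=ctrl.camera_info(n); print(n,c['camera_matrix'],-np.array(c['R']).T@c['t'])
print(ctrl.get_obs())
E
```

```text
scene [[476.1461   0.     321.0699]
 [  0.     476.1461 211.3662]
 [  0.       0.       1.    ]] [1.474  0.4499 0.7652]
top [[480.904    0.     318.0957]
 [  0.     480.904  193.4731]
 [  0.       0.       1.    ]] [0.4709 0.0008 1.3461]
{'t': 0.1, 'q': array([-1.304 ,  0.0533,  1.6142, -0.    ,  1.476 , -0.119 ]), 'dq': array([ 0.0005, -0.001 , -0.0028, -0.0001,  0.0007, -0.0008]), 'effort': array([  0.0011, -39.4906, -37.1363,  -0.    ,   0.0039,  -0.    ]), 'tool_pos': array([ 0.235 , -0.5785,  0.2302]), 'tool_rot': array([-3.0815, -0.6019,  0.0002]), 'contact_force': array([-0.5333,  0.8116,  0.2538]), 'wrist_torque': array([ 0.0142, -0.0174,  0.0061]), 'grip_force': 0.0, 'opening': 0.08528381744459734}
```

View pics/top0.png

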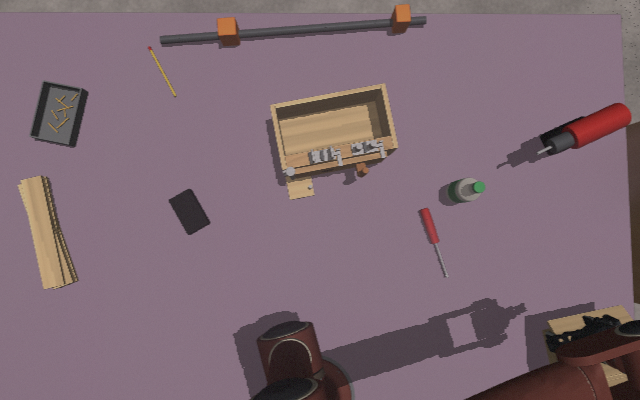

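View pics/scene0.png

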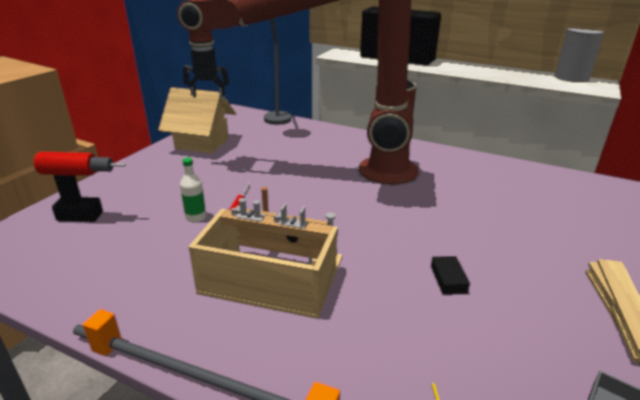

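The top view shows the box at about (335,128). The pin is at (291,171), the foot at (300,188), the post at (362,168), and the catches are near (325,155) and (368,146). The bottle is at (465,190), the screwdriver at (435,240) and the sanding block at (189,211).

```bash
python3 - <<'E'
from h import *
a=cv2.imread('pics/top0.png')[75:205,260:410]; cv2.imwrite('pics/c1.png',cv2.resize(a,None,fx=4,fy=4,interpolation=cv2.INTER_CUBIC))
a=cv2.imread('pics/scene0.png')[175:315,185:350]; cv2.imwrite('pics/c2.png',cv2.resize(a,None,fx=4,fy=4,interpolation=cv2.INTER_CUBIC))
d=np.load('pics/top0.npy');P=cloud('top',d)[75:205,260:410]
z=P[...,2]
for lo,hi in((.13,.145),(.15,.17),(.172,.178),(.178,.2)):
    m=((z>lo)&(z<hi)).astype(np.uint8)
    n,l,s,c=cv2.connectedComponentsWithStats(m)
    for i in range(1,n):
        if s[i,4]>5: print(lo,hi,c[i]*4,s[i,4],np.median(P[l==i],0))
m=(z>.135)&(z<.144); r=cv2.minAreaRect(P[m][:,:2].astype(np.float32)); print(r,cv2.boxPoints(r))
E
```

```text
0.13 0.145 [301.0368 248.5436] 2855 [ 0.6629 -0.0618  0.1394]
0.15 0.17 [485.5 262.5] 8 [ 0.679  -0.1752  0.1566]
0.15 0.17 [420.2963 285.1852] 27 [ 0.6666 -0.1339  0.1518]
0.15 0.17 [465.125 281.875] 32 [ 0.6668 -0.1652  0.1535]
0.15 0.17 [306.9333 307.0667] 30 [ 0.6512 -0.0634  0.1533]
0.15 0.17 [388.4444 297.7778] 9 [ 0.656  -0.1126  0.1552]
0.15 0.17 [247.8571 319.2857] 28 [ 0.6438 -0.026   0.1524]
0.15 0.17 [285.7143 327.4286] 7 [ 0.6388 -0.0485  0.1555]
0.15 0.17 [121.863  384.2192] 73 [0.6024 0.0534 0.1631]
0.15 0.17 [410.2857 391.4286] 7 [ 0.5979 -0.1252  0.1604]
0.178 0.2 [454.2857 272.9143] 35 [ 0.6681 -0.1518  0.1844]
0.178 0.2 [396.1111 284.    ] 36 [ 0.6616 -0.1157  0.1826]
0.178 0.2 [286.6154 305.6923] 26 [ 0.648  -0.0496  0.1831]
0.178 0.2 [210.9231 319.2308] 26 [ 0.6391 -0.0033  0.1844]
0.178 0.2 [421.6471 379.6471] 34 [ 0.6021 -0.1295  0.1886]
((0.6947593688964844, -0.06220647692680359), (0.22320640087127686, 0.3006436824798584), 10.820125579833984) [[ 0.5569  0.0645]
 [ 0.6134 -0.2308]
 [ 0.8326 -0.1889]
 [ 0.7762  0.1064]]
```

View pics/c1.png

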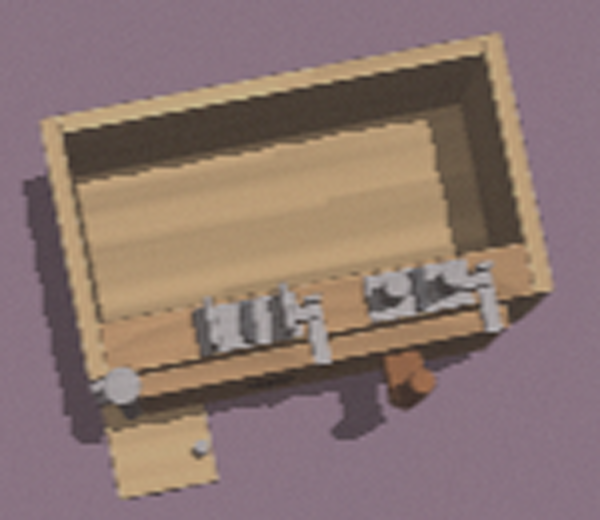

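View pics/c2.png

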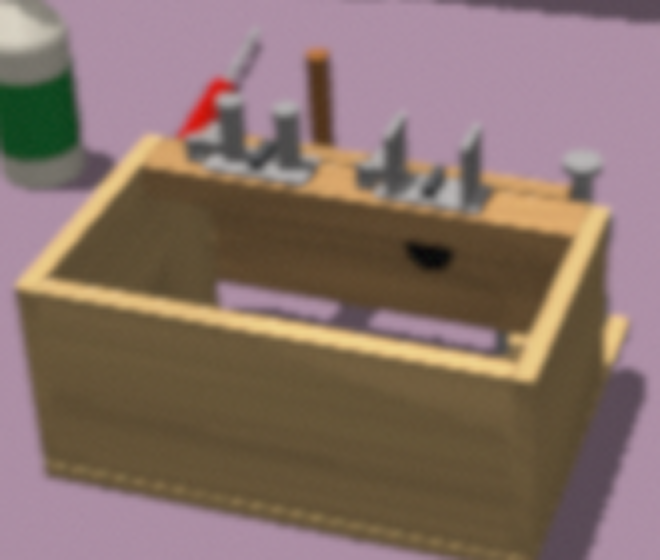

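Crop 1 shows the pin at (122,385), the flat tabs at (205–290,320), the round pegs at (395,290) and (450,275), and the post at (423,380). So the flat catch is nearer the hinge. From depth, in world coordinates:

| Item | x | y |
|---|---|---|
| Pin | .602 | .053 |
| Flat middle | .6436 | -.0265 |
| Round middle | .6649 | -.1337 |
| Post | .602 | -.1295 |

Box yaw is about 11°. I'll lift and turn first, then carry the tool to above the pin.

Call:
jog_arm([
  {"delta_rot": [0, 0, 5.55], "linear": [0, 0, -0.035], "grip": 0},
  {"delta_rot": [0, 0, 5.55], "linear": [0, 0, -0.035], "grip": 0},
  {"delta_rot": [0, 0, 0], "linear": [0.024, -0.0275, 0], "grip": 0},
  {"delta_rot": [0, 0, 0], "linear": [0.024, -0.0275, 0], "grip": 0},
  {"delta_rot": [0, 0, 0], "linear": [0.024, -0.0275, 0], "grip": 0},
  {"delta_rot": [0, 0, 0], "linear": [0.024, -0.0275, 0], "grip": 0},
  {"delta_rot": [0, 0, 0], "linear": [0.024, -0.0275, 0], "grip": 0},
  {"delta_rot": [0, 0, 0], "linear": [0.024, -0.0275, 0], "grip": 0},
  {"delta_rot": [0, 0, 0], "linear": [0.024, -0.0275, 0], "grip": 0},
  {"delta_rot": [0, 0, 0], "linear": [0.024, -0.0275, 0], "grip": 0},
])

```text
t: 1.1
tool_pos: [0.382, -0.3249, 0.3007]
tool_rot: [-3.127, -0.301, 0.001]
contact_force: [0.7, 0.0, -0.0]
opening: 0.0005
grip_force: 0.0
```

Call:
jog_arm([
  {"delta_rot": [0, 0, 0], "linear": [0.024, -0.0275, 0], "grip": 0},
  {"delta_rot": [0, 0, 0], "linear": [0.024, -0.0275, 0], "grip": 0},
  {"delta_rot": [0, 0, 0], "linear": [0.024, -0.0275, 0], "grip": 0},
  {"delta_rot": [0, 0, 0], "linear": [0.024, -0.0275, 0], "grip": 0},
  {"delta_rot": [0, 0, 0], "linear": [0.024, -0.0275, 0], "grip": 0},
  {"delta_rot": [0, 0, 0], "linear": [0.024, -0.0275, 0], "grip": 0},
  {"delta_rot": [0, 0, 0], "linear": [0.024, -0.0275, 0], "grip": 0},
  {"delta_rot": [0, 0, 0], "linear": [0.024, -0.0275, 0], "grip": 0},
  {"delta_rot": [0, 0, 0], "linear": [0.024, -0.0275, 0], "grip": 0},
  {"delta_rot": [0, 0, 0], "linear": [0.024, -0.0275, 0], "grip": 0},
])

```text
t: 2.1
tool_pos: [0.5651, -0.0092, 0.3007]
tool_rot: [-3.127, -0.302, 0.001]
contact_force: [0.2, 0.4, -0.2]
opening: 0.0003
grip_force: 0.0
```

Call:
jog_arm([
  {"delta_rot": [0, 0, 0], "linear": [0.024, -0.0275, 0], "grip": 0},
  {"delta_rot": [0, 0, 0], "linear": [0.024, -0.0275, 0], "grip": 0},
  {"delta_rot": [0, 0, 0], "linear": [0, 0, 0], "grip": 0},
])

```text
t: 2.4
tool_pos: [0.6021, 0.0558, 0.3001]
tool_rot: [-3.125, -0.308, 0.002]
contact_force: [-0.3, -0.2, 0.1]
opening: 0.0001
grip_force: 0.0
```

Call:
jog_arm([
  {"delta_rot": [0, 0, 0], "linear": [0, 0.0024, 0.032], "grip": 0},
  {"delta_rot": [0, 0, 0], "linear": [0, 0, 0.04], "grip": 0},
  {"delta_rot": [0, 0, 0], "linear": [0, 0, 0.035], "grip": 0},
  {"delta_rot": [0, 0, 0], "linear": [0, 0, 0.015], "grip": 0},
  {"delta_rot": [0, 0, 0], "linear": [0, 0, 0.008], "grip": 0},
  {"delta_rot": [0, 0, 0], "linear": [0, 0, 0], "grip": 0},
])

```text
t: 3.0
tool_pos: [0.6017, 0.0499, 0.1711]
tool_rot: [-3.127, -0.301, 0.001]
contact_force: [0.6, 0.5, 0.5]
opening: -0.0001
grip_force: 0.0
```

```bash
python3 - <<'E'
from h import *
im,_=snap('scene','s1'); a=im[150:290,200:375,::-1]; cv2.imwrite('pics/c3.png',cv2.resize(a,None,fx=4,fy=4,interpolation=cv2.INTER_CUBIC))
E
```

```text
(no output)
```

View pics/c3.png

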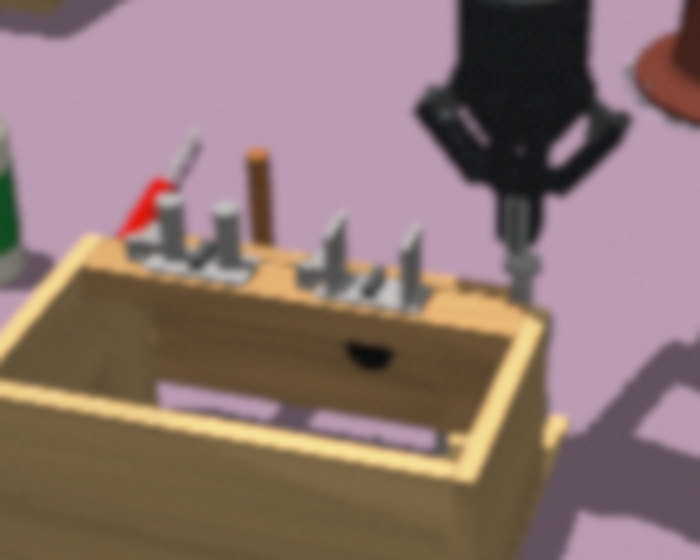

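The closed fingertips sit right over the pin head, at (520,255) in the crop. Now I'll press down.

Call:
jog_arm([
  {"delta_rot": [0, 0, 0], "linear": [0, -0.002, 0.002], "grip": 0},
  {"delta_rot": [0, 0, 0], "linear": [0, 0, 0.002], "grip": 0},
  {"delta_rot": [0, 0, 0], "linear": [0, 0, 0.002], "grip": 0},
  {"delta_rot": [0, 0, 0], "linear": [0, 0, 0.002], "grip": 0},
  {"delta_rot": [0, 0, 0], "linear": [0, 0, 0.002], "grip": 0},
  {"delta_rot": [0, 0, 0], "linear": [0, 0, 0], "grip": 0},
])

```text
t: 3.65
tool_pos: [0.6017, 0.0521, 0.1624]
tool_rot: [3.127, 0.301, 0.001]
contact_force: [-0.5, 0.5, 4.5]
opening: -0.0002
grip_force: 2.3
```

Call:
jog_arm([
  {"delta_rot": [0, 0, 0], "linear": [0, 0, 0.001], "grip": 0},
  {"delta_rot": [0, 0, 0], "linear": [0, 0, 0.001], "grip": 0},
  {"delta_rot": [0, 0, 0], "linear": [0, 0, 0], "grip": 0},
])

```text
t: 3.95
tool_pos: [0.6017, 0.0521, 0.1607]
tool_rot: [3.127, 0.301, 0.001]
contact_force: [-3.0, -0.3, 6.3]
opening: -0.0004
grip_force: 3.0
```

Call:
jog_arm([
  {"delta_rot": [0, 0, 0], "linear": [0, 0, 0.001], "grip": 0},
  {"delta_rot": [0, 0, 0], "linear": [0, 0, 0.001], "grip": 0},
  {"delta_rot": [0, 0, 0], "linear": [0, 0, 0.001], "grip": 0},
  {"delta_rot": [0, 0, 0], "linear": [0, 0, 0], "grip": 0},
])

```text
t: 4.35
tool_pos: [0.6017, 0.0521, 0.1577]
tool_rot: [3.127, 0.301, 0.001]
contact_force: [-2.9, -0.3, 5.7]
opening: -0.0003
grip_force: 3.0
```

Call:
jog_arm([
  {"delta_rot": [0, 0, 0], "linear": [0, 0, 0.001], "grip": 0},
  {"delta_rot": [0, 0, 0], "linear": [0, 0, 0.0005], "grip": 0},
  {"delta_rot": [0, 0, 0], "linear": [0, 0, 0], "grip": 0},
])

```text
t: 4.65
tool_pos: [0.6017, 0.0521, 0.1562]
tool_rot: [3.127, 0.301, 0.001]
contact_force: [-3.4, 0.3, 7.0]
opening: 0.0002
grip_force: 3.1
```

Call:
jog_arm([
  {"delta_rot": [0, 0, 0], "linear": [0, 0, 0.0005], "grip": 0},
  {"delta_rot": [0, 0, 0], "linear": [0, 0, 0.0005], "grip": 0},
  {"delta_rot": [0, 0, 0], "linear": [0, 0, 0], "grip": 0},
])

```text
t: 4.95
tool_pos: [0.6018, 0.0521, 0.156]
tool_rot: [3.127, 0.301, 0.001]
contact_force: [-4.0, -0.2, 10.3]
opening: 0.0001
grip_force: 4.6
```

Call:
jog_arm([
  {"delta_rot": [0, 0, 0], "linear": [0, 0, 0.001], "grip": 0},
  {"delta_rot": [0, 0, 0], "linear": [0, 0, 0], "grip": 0},
  {"delta_rot": [0, 0, 0], "linear": [0, 0, 0], "grip": 0},
])

```text
t: 5.25
tool_pos: [0.6018, 0.0521, 0.156]
tool_rot: [3.127, 0.301, 0.001]
contact_force: [-6.3, 0.2, 12.8]
opening: 0.0002
grip_force: 6.4
```

Call:
jog_arm([
  {"delta_rot": [0, 0, 0], "linear": [0, 0, 0.0015], "grip": 0},
  {"delta_rot": [0, 0, 0], "linear": [0, 0, 0], "grip": 0},
  {"delta_rot": [0, 0, 0], "linear": [0, 0, 0], "grip": 0},
])

```text
t: 5.55
tool_pos: [0.6018, 0.0521, 0.1558]
tool_rot: [3.127, 0.302, 0.001]
contact_force: [-9.8, 0.7, 18.6]
opening: 0.0004
grip_force: 9.1
```

Call:
jog_arm([
  {"delta_rot": [0, 0, 0], "linear": [0, 0, -0.045], "grip": 0},
  {"delta_rot": [0, 0, 0], "linear": [0, 0, -0.045], "grip": 0.075},
  {"delta_rot": [0, 0, 0], "linear": [0.0053, 0.0389, 0], "grip": 0.075},
  {"delta_rot": [0, 0, 0], "linear": [0.0053, 0.0389, 0], "grip": 0.075},
  {"delta_rot": [0, 0, 0], "linear": [0.0053, 0.0389, 0], "grip": 0.075},
  {"delta_rot": [0, 0, 0], "linear": [0.0053, 0.0389, 0], "grip": 0.075},
  {"delta_rot": [0, 0, 0], "linear": [0.0053, 0.0389, 0], "grip": 0.075},
  {"delta_rot": [0, 0, 0], "linear": [0, 0, 0], "grip": 0.075},
  {"delta_rot": [0, 0, 0], "linear": [0, 0, 0], "grip": 0.075},
])

```text
t: 6.45
tool_pos: [0.6644, -0.1344, 0.2405]
tool_rot: [-3.126, -0.299, 0.001]
contact_force: [-0.3, -0.0, -0.6]
opening: 0.0754
grip_force: 0.0
```

```bash
python3 - <<'E'
from h import *
im,_=snap('scene','s2'); a=im[150:290,200:375,::-1]; cv2.imwrite('pics/c4.png',cv2.resize(a,None,fx=4,fy=4,interpolation=cv2.INTER_CUBIC))
E
```

```text
(no output)
```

View pics/c4.png

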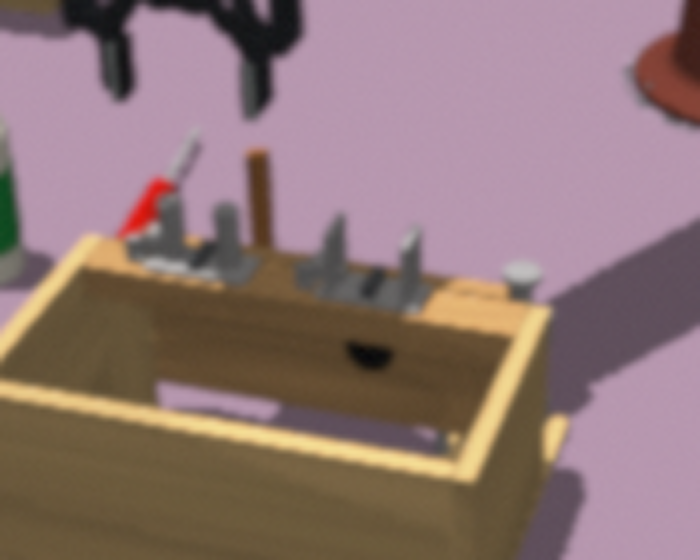

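The pin head now sits on its barrel at (522,275). The fingers straddle the round pegs at (172,220) and (226,230). I'll descend.

Call:
jog_arm([
  {"delta_rot": [0, 0, 0], "linear": [0, 0, 0.03], "grip": 0.075},
  {"delta_rot": [0, 0, 0], "linear": [0, 0, 0.025], "grip": 0.075},
  {"delta_rot": [0, 0, 0], "linear": [0, 0, 0.015], "grip": 0.075},
  {"delta_rot": [0, 0, 0], "linear": [0, 0, 0.006], "grip": 0.075},
  {"delta_rot": [0, 0, 0], "linear": [0, 0, 0], "grip": 0.075},
  {"delta_rot": [0, 0, 0], "linear": [0, 0, 0], "grip": 0.06},
  {"delta_rot": [0, 0, 0], "linear": [0, 0, 0], "grip": 0.055},
  {"delta_rot": [0, 0, 0], "linear": [0, 0, 0], "grip": 0.05},
], newtons=25)

```text
t: 7.3
tool_pos: [0.6654, -0.1335, 0.1673]
tool_rot: [-3.127, -0.301, -0.004]
contact_force: [-1.5, 2.4, 2.1]
opening: 0.0499
grip_force: 2.5
```

Call:
jog_arm([
  {"delta_rot": [0, 0, 0], "linear": [0, 0, 0.002], "grip": 0.046},
  {"delta_rot": [0, 0, 0], "linear": [0, 0, 0], "grip": 0.043},
  {"delta_rot": [0, 0, 0], "linear": [0, 0, 0], "grip": 0.04},
  {"delta_rot": [0, 0, 0], "linear": [0, 0, 0], "grip": 0.037},
  {"delta_rot": [0, 0, 0], "linear": [0, 0, 0], "grip": 0.034},
  {"delta_rot": [0, 0, 0], "linear": [0, 0, 0], "grip": 0.034},
  {"delta_rot": [0, 0, 0], "linear": [0, 0, 0], "grip": 0.034},
])

```text
t: 8.0
tool_pos: [0.6649, -0.1336, 0.1641]
tool_rot: [-3.127, -0.301, -0.001]
contact_force: [-0.7, 3.3, 6.5]
opening: 0.034
grip_force: 17.4
```

Call:
jog_arm([
  {"delta_rot": [0, 0, 0], "linear": [0, 0, 0], "grip": 0.028},
  {"delta_rot": [0, 0, 0], "linear": [0, 0, 0], "grip": 0.028},
  {"delta_rot": [0, 0, 0], "linear": [0, 0, 0], "grip": 0.028},
])

```text
t: 8.3
tool_pos: [0.6649, -0.1336, 0.1643]
tool_rot: [-3.127, -0.301, -0.001]
contact_force: [-0.8, 3.5, 6.4]
opening: 0.0335
grip_force: 24.8
```

```bash
python3 - <<'E'
from h import *
im,_=snap('scene','s3'); a=im[170:270,200:340,::-1]; cv2.imwrite('pics/c5.png',cv2.resize(a,None,fx=5,fy=5,interpolation=cv2.INTER_CUBIC))
E
```

```text
(no output)
```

View pics/c5.png

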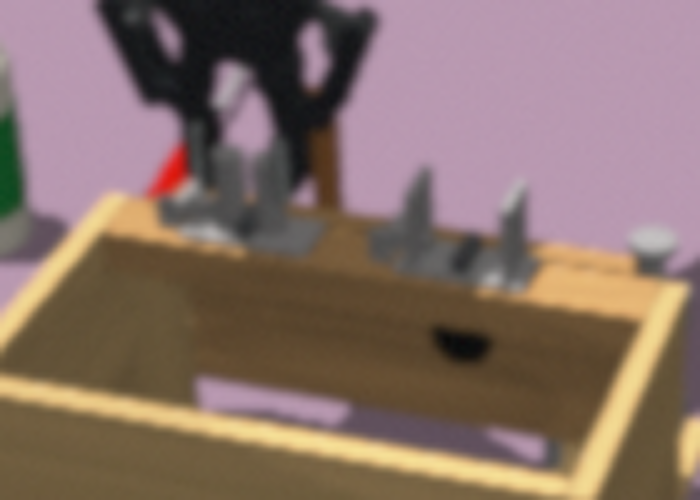

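The round pegs are squeezed together, at (230,175) and (272,175), and stalled at their stop. Next is the flat catch.

Call:
jog_arm([
  {"delta_rot": [0, 0, 0], "linear": [0, 0, 0], "grip": 0.06},
  {"delta_rot": [0, 0, 0], "linear": [0, 0, 0], "grip": 0.075},
  {"delta_rot": [0, 0, 0], "linear": [0, 0, -0.02], "grip": 0.075},
  {"delta_rot": [0, 0, 0], "linear": [0, 0, -0.04], "grip": 0.075},
  {"delta_rot": [0, 0, 0], "linear": [0, -0.02, -0.015], "grip": 0.075},
  {"delta_rot": [0, 0, 0], "linear": [0, -0.035, 0], "grip": 0.075},
  {"delta_rot": [0, 0, 0], "linear": [0, -0.035, 0], "grip": 0.075},
  {"delta_rot": [0, 0, 0], "linear": [0, -0.0195, 0], "grip": 0.075},
  {"delta_rot": [0, 0, 0], "linear": [0, 0, 0], "grip": 0.075},
  {"delta_rot": [0, 0, 0], "linear": [0, 0, 0], "grip": 0.075},
])

```text
t: 9.35
tool_pos: [0.6435, -0.0262, 0.2377]
tool_rot: [3.126, 0.302, -0.001]
contact_force: [0.1, -0.1, -0.7]
opening: 0.0747
grip_force: 0.0
```

Call:
jog_arm([
  {"delta_rot": [0, 0, 0], "linear": [0, 0, 0.03], "grip": 0.075},
  {"delta_rot": [0, 0, 0], "linear": [0, 0, 0.025], "grip": 0.075},
  {"delta_rot": [0, 0, 0], "linear": [0, 0, 0.013], "grip": 0.075},
  {"delta_rot": [0, 0, 0], "linear": [0, 0, 0.006], "grip": 0.075},
  {"delta_rot": [0, 0, 0], "linear": [0, 0, 0], "grip": 0.075},
  {"delta_rot": [0, 0, 0], "linear": [0, 0, 0], "grip": 0.06},
  {"delta_rot": [0, 0, 0], "linear": [0, 0, 0], "grip": 0.055},
  {"delta_rot": [0, 0, 0], "linear": [0, 0, 0], "grip": 0.05},
])

```text
t: 10.15
tool_pos: [0.6445, -0.0255, 0.1661]
tool_rot: [-3.126, -0.301, -0.004]
contact_force: [0.6, 2.7, 2.4]
opening: 0.0503
grip_force: 1.5
```

Call:
jog_arm([
  {"delta_rot": [0, 0, 0], "linear": [0, 0, 0], "grip": 0.046},
  {"delta_rot": [0, 0, 0], "linear": [0, 0, 0], "grip": 0.043},
  {"delta_rot": [0, 0, 0], "linear": [0, 0, 0], "grip": 0.04},
  {"delta_rot": [0, 0, 0], "linear": [0, 0, 0], "grip": 0.037},
  {"delta_rot": [0, 0, 0], "linear": [0, 0, 0], "grip": 0.034},
  {"delta_rot": [0, 0, 0], "linear": [0, 0, 0], "grip": 0.03},
  {"delta_rot": [0, 0, 0], "linear": [0, 0, 0], "grip": 0.028},
  {"delta_rot": [0, 0, 0], "linear": [0, 0, 0], "grip": 0.028},
])

```text
t: 10.95
tool_pos: [0.6438, -0.0256, 0.1651]
tool_rot: [-3.126, -0.302, -0.001]
contact_force: [-2.0, 5.9, 5.8]
opening: 0.0342
grip_force: 24.5
```

Call:
jog_arm([
  {"delta_rot": [0, 0, 0], "linear": [0, 0, 0], "grip": 0.06},
  {"delta_rot": [0, 0, 0], "linear": [0, 0, 0], "grip": 0.07},
  {"delta_rot": [0, 0, 0], "linear": [0, 0, -0.03], "grip": 0.07},
  {"delta_rot": [0, 0, 0], "linear": [0, 0, -0.045], "grip": 0.06},
  {"delta_rot": [0, 0, 0], "linear": [-0.04, 0, 0], "grip": 0.06},
  {"delta_rot": [0, 0, 0], "linear": [-0.0208, 0.03, 0], "grip": 0.06},
  {"delta_rot": [0, 0, 0], "linear": [0, 0.035, 0], "grip": 0.06},
  {"delta_rot": [0, 0, 0], "linear": [0, 0.029, 0], "grip": 0.06},
  {"delta_rot": [0, 0, 0], "linear": [0, 0, 0], "grip": 0.06},
  {"delta_rot": [0, 0, 0], "linear": [0, 0, 0], "grip": 0.06},
])

```text
t: 11.95
tool_pos: [0.6016, -0.131, 0.2386]
tool_rot: [-3.127, -0.299, 0.002]
contact_force: [0.4, -0.1, -0.2]
opening: 0.0598
grip_force: 0.0
```

```bash
python3 - <<'E'
from h import *
im,_=snap('scene','s4'); a=im[150:270,200:350,::-1]; cv2.imwrite('pics/c6.png',cv2.resize(a,None,fx=5,fy=5,interpolation=cv2.INTER_CUBIC))
o=ctrl.get_obs();print(o['q'],o['tool_pos'])
E
```

```text
[-0.3339  0.027   1.627  -0.0003  1.4887  1.0453] [ 0.6016 -0.1302  0.2387]
```

View pics/c6.png

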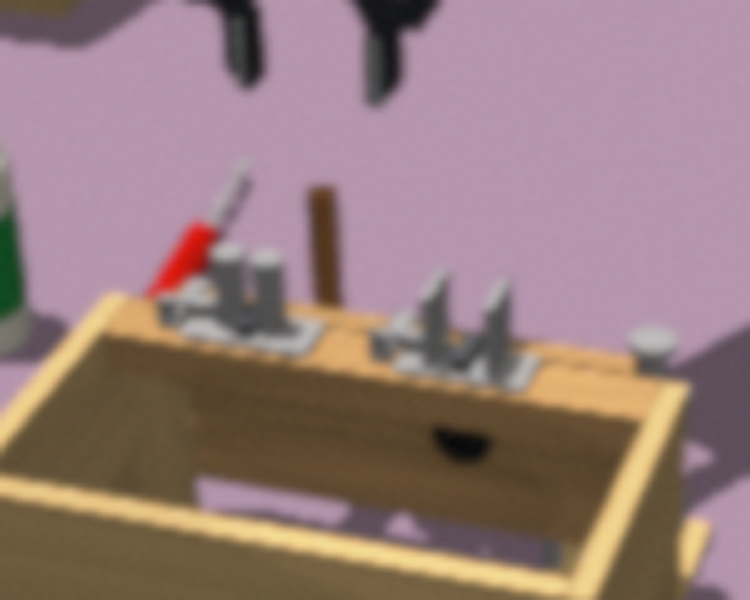

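Both catches are drawn: the pegs at (230/267,290) and the tabs at (437/498,320) stand close together. The post is at (322,245), below the fingers. I'll lower and pinch it.

Call:
jog_arm([
  {"delta_rot": [0, 0, 0], "linear": [0, 0, 0.03], "grip": 0.06},
  {"delta_rot": [0, 0, 0], "linear": [0, 0, 0.03], "grip": 0.06},
  {"delta_rot": [0, 0, 0], "linear": [0, 0, 0.018], "grip": 0.06},
  {"delta_rot": [0, 0, 0], "linear": [0, 0, 0.006], "grip": 0.05},
  {"delta_rot": [0, 0, 0], "linear": [0, 0, 0], "grip": 0.035},
  {"delta_rot": [0, 0, 0], "linear": [0, 0, 0], "grip": 0.02},
  {"delta_rot": [0, 0, 0], "linear": [0, 0, 0], "grip": 0.008},
  {"delta_rot": [0, 0, 0], "linear": [0, 0, 0], "grip": 0.008},
  {"delta_rot": [0, 0, 0], "linear": [0, 0, 0], "grip": 0.008},
], newtons=40)

```text
t: 12.9
tool_pos: [0.6029, -0.1303, 0.1571]
tool_rot: [3.126, 0.301, 0.004]
contact_force: [-0.8, 1.4, 4.6]
opening: 0.0148
grip_force: 39.6
```

```bash
python3 - <<'E'
from h import *
o=ctrl.get_obs(); p=o['tool_pos'][:2]; R=Ro.from_rotvec(o['tool_rot']).as_matrix()
h=np.array([.6022,.053]); r=p-h; print(p,np.hypot(*r),R[:,:2].T)
L=p
for a in range(5,86,5):
    t=-np.radians(a); q=h+np.array([[np.cos(t),-np.sin(t)],[np.sin(t),np.cos(t)]])@r
    print(a,q,(R[:2,:2].T@(q-L))*1000); L=q
E
```

```text
[ 0.6029 -0.1303] 0.18328400463402403 [[ 0.9816  0.191   0.0027]
 [ 0.191  -0.9816  0.001 ]]
5 [ 0.587  -0.1296] [-15.5617  -3.6734]
10 [ 0.5711 -0.1276] [-15.1824  -5.0157]
15 [ 0.5555 -0.1242] [-14.6874  -6.3198]
20 [ 0.5402 -0.1195] [-14.0807  -7.5759]
25 [ 0.5254 -0.1134] [-13.3669  -8.7743]
30 [ 0.5112 -0.1061] [-12.5513  -9.9059]
35 [ 0.4977 -0.0976] [-11.6402 -10.9621]
40 [ 0.4849 -0.0879] [-10.6404 -11.9349]
45 [ 0.4731 -0.0771] [ -9.5598 -12.8169]
50 [ 0.4623 -0.0654] [ -8.4063 -13.6013]
55 [ 0.4525 -0.0527] [ -7.1889 -14.2822]
60 [ 0.4438 -0.0393] [ -5.9168 -14.8544]
65 [ 0.4364 -0.0251] [ -4.5996 -15.3136]
70 [ 0.4302 -0.0104] [ -3.2474 -15.6562]
75 [0.4254 0.0049] [ -1.8706 -15.8797]
80 [0.4218 0.0205] [ -0.4794 -15.9823]
85 [0.4197 0.0363] [  0.9153 -15.9632]
```

Call:
jog_arm([
  {"delta_rot": [0, 0, 0], "linear": [-0.0078, -0.0016, 0], "grip": 0.008},
  {"delta_rot": [0, 0, 0], "linear": [-0.0078, -0.0021, 0], "grip": 0.008},
  {"delta_rot": [0, 0, 0], "linear": [-0.0076, -0.0024, 0], "grip": 0.008},
  {"delta_rot": [0, 0, 0], "linear": [-0.0076, -0.0026, 0], "grip": 0.008},
  {"delta_rot": [0, 0, 0], "linear": [-0.0074, -0.003, 0], "grip": 0.008},
  {"delta_rot": [0, 0, 0], "linear": [-0.0073, -0.0033, 0], "grip": 0.008},
  {"delta_rot": [0, 0, 0], "linear": [-0.0071, -0.0036, 0], "grip": 0.008},
  {"delta_rot": [0, 0, 0], "linear": [-0.007, -0.004, 0], "grip": 0.008},
])

```text
t: 13.7
tool_pos: [0.5396, -0.1203, 0.1571]
tool_rot: [3.125, 0.299, 0.005]
contact_force: [3.5, -1.4, 4.4]
opening: 0.0148
grip_force: 39.8
```

Call:
jog_arm([
  {"delta_rot": [0, 0, 0], "linear": [-0.0068, -0.0042, 0], "grip": 0.008},
  {"delta_rot": [0, 0, 0], "linear": [-0.0066, -0.0045, 0], "grip": 0.008},
  {"delta_rot": [0, 0, 0], "linear": [-0.0064, -0.0048, 0], "grip": 0.008},
  {"delta_rot": [0, 0, 0], "linear": [-0.0062, -0.0051, 0], "grip": 0.008},
  {"delta_rot": [0, 0, 0], "linear": [-0.0059, -0.0053, 0], "grip": 0.008},
  {"delta_rot": [0, 0, 0], "linear": [-0.0057, -0.0056, 0], "grip": 0.008},
  {"delta_rot": [0, 0, 0], "linear": [-0.0055, -0.0058, 0], "grip": 0.008},
  {"delta_rot": [0, 0, 0], "linear": [-0.0052, -0.0061, 0], "grip": 0.008},
  {"delta_rot": [0, 0, 0], "linear": [-0.0049, -0.0063, 0], "grip": 0.008},
  {"delta_rot": [0, 0, 0], "linear": [-0.0046, -0.0065, 0], "grip": 0.008},
])

```text
t: 14.7
tool_pos: [0.4711, -0.0809, 0.157]
tool_rot: [3.118, 0.297, -0.002]
contact_force: [-5.0, -10.6, 9.0]
opening: 0.0147
grip_force: 40.8
```

Call:
jog_arm([
  {"delta_rot": [0, 0, 0], "linear": [-0.0043, -0.0067, 0], "grip": 0.008},
  {"delta_rot": [0, 0, 0], "linear": [-0.0041, -0.0069, 0], "grip": 0.008},
  {"delta_rot": [0, 0, 0], "linear": [-0.0038, -0.007, 0], "grip": 0.008},
  {"delta_rot": [0, 0, 0], "linear": [-0.0034, -0.0072, 0], "grip": 0.008},
  {"delta_rot": [0, 0, 0], "linear": [-0.0031, -0.0074, 0], "grip": 0.008},
  {"delta_rot": [0, 0, 0], "linear": [-0.0028, -0.0075, 0], "grip": 0.008},
])

```text
t: 15.3
tool_pos: [0.441, -0.0422, 0.1568]
tool_rot: [3.121, 0.298, -0.007]
contact_force: [-8.5, -10.3, 10.6]
opening: 0.0151
grip_force: 41.1
```

The force is growing moderately from the post's rubbing and the detent. I'll ease the grip and look before going on.

Call:
jog_arm([
  {"delta_rot": [0, 0, 0], "linear": [0, 0, 0], "grip": 0.008},
  {"delta_rot": [0, 0, 0], "linear": [0, 0, 0], "grip": 0.008},
], newtons=22)

```text
t: 15.5
tool_pos: [0.4409, -0.0413, 0.1568]
tool_rot: [3.122, 0.302, -0.007]
contact_force: [-9.6, -5.6, 12.7]
opening: 0.015
grip_force: 41.1
```

```bash
python3 - <<'E'
from h import *
im,_=snap('scene','s5'); a=im[130:280,200:390,::-1]; cv2.imwrite('pics/c7.png',cv2.resize(a,None,fx=4,fy=4,interpolation=cv2.INTER_CUBIC))
o=ctrl.get_obs();print(o['q'],o['tool_pos'],o['contact_force'],o['wrist_torque'])
E
```

```text
[-0.258  -0.3483  2.0976 -0.0062  1.395   1.1215] [ 0.4409 -0.0414  0.1568] [-10.0237  -6.0753  11.8616] [-0.7548  1.5403  0.1706]
```

View pics/c7.png

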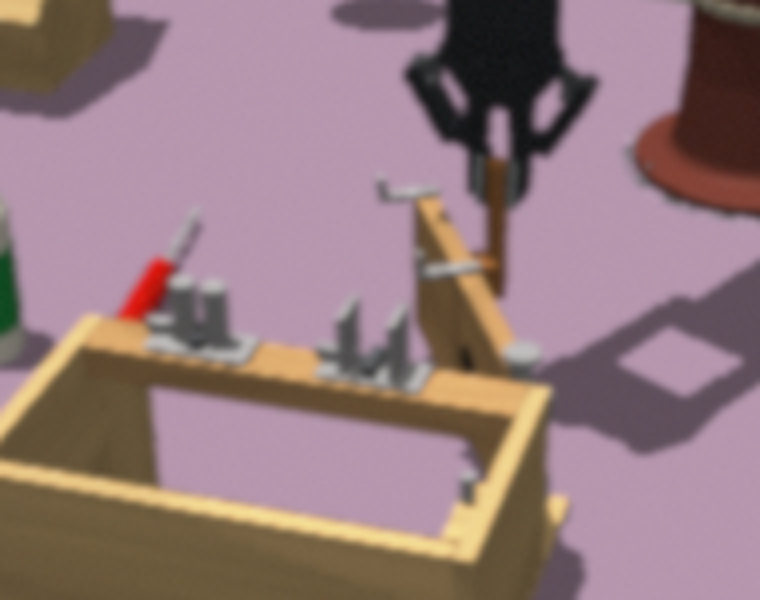

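The gate is open about 60°, pinched cleanly at the post (495,180), and nothing else is touched. I'll continue to about 80°, relieving the radial and vertical preload.

Call:
jog_arm([
  {"delta_rot": [0, 0, 0], "linear": [-0.003, -0.007, -0.001], "grip": 0.008},
  {"delta_rot": [0, 0, 0], "linear": [-0.003, -0.0075, -0.001], "grip": 0.008},
  {"delta_rot": [0, 0, 0], "linear": [-0.0025, -0.0077, -0.001], "grip": 0.008},
  {"delta_rot": [0, 0, 0], "linear": [-0.0015, -0.0078, 0], "grip": 0.008},
  {"delta_rot": [0, 0, 0], "linear": [-0.0011, -0.0079, 0], "grip": 0.008},
  {"delta_rot": [0, 0, 0], "linear": [-0.0008, -0.008, 0], "grip": 0.008},
  {"delta_rot": [0, 0, 0], "linear": [-0.0004, -0.008, 0], "grip": 0.008},
  {"delta_rot": [0, 0, 0], "linear": [0, -0.008, 0], "grip": 0.008},
  {"delta_rot": [0, 0, 0], "linear": [0, 0, 0], "grip": 0.008},
  {"delta_rot": [0, 0, 0], "linear": [0, 0, 0], "grip": 0.008},
])

```text
t: 16.55
tool_pos: [0.4171, 0.0195, 0.1571]
tool_rot: [-3.126, -0.304, 0.008]
contact_force: [-5.3, -2.6, -3.1]
opening: 0.015
grip_force: 39.3
```

```bash
python3 - <<'E'
from h import *
snap('scene','s6')
im,d=snap('top','t6'); P=cloud('top',d)
z=P[...,2]
m=(z>.13)&(z<.145)&(P[...,0]<.60)&(P[...,0]>.4)&(abs(P[...,1])<.15)
Q=P[m][:,:2]; print(len(Q))
vx,vy,*_=cv2.fitLine(Q.astype(np.float32),cv2.DIST_HUBER,0,.01,.01).ravel(); print(np.degrees(np.arctan2(vy,vx)))
o=ctrl.get_obs();r=o['tool_pos'][:2]-[.6022,.053];print(o['tool_pos'],np.hypot(*r),-(np.degrees(np.arctan2(r[1],r[0]))%360-360)-90+0.1,o['contact_force'],o['grip_force'])
E
```

```text
386
21.8998
[0.4171 0.0194 0.1571] 0.18809663447534145 79.81317152345775 [-6.1701 -3.316  -2.7245] 39.31836783885956
```

View pics/t6.png

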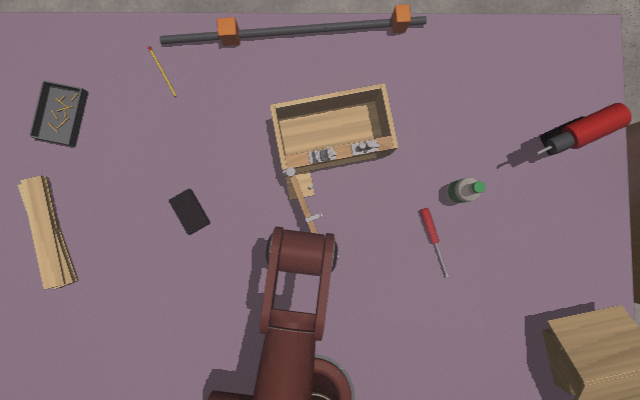

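The panel, from (293,178) to (315,235), lies about 80° open. The bottle, block and screwdriver are undisturbed. I'll hand it in.

```bash
python3 -c "
from station import ctrl
print(ctrl.finish_job())"
```

```text
the job is handed in; nothing more can be done
None
```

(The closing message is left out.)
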